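Find the loose bolt of the microscope foot and hold its cap open

TASK

First clear the blue cup off the black microscope foot by nesting it upright into the equal cup that stands on the bench, and let it go. Then tap the three bolt heads from above until you find the loose one, which sinks fully when pushed (tight ones do not give), and lift only that bolt's grey cap by its yellow fin, at least 45 degrees open. Finish there, still gripping the fin and holding the cap up and still for a colleague's spanner; keep the other caps closed and leave the bench cup, red block, pen and wooden case where they are.

Things in the scene. Friction and masses are not known exactly. Their poses are not given: they have to be found in the camera images.
- foot: matt black microscope foot (column off), a fixed box 200 (x) x 330 (y) x 55 mm high; origin at the centre of its underside, x from near side to far side, y left along the row of bolts, z up. Its deck is 55 mm above the bench; a black rubber pad covers the deck's near half. Three bolts 105 mm apart stand in a row 35 mm beyond its centre. Placed and turned anew each time, bolts and caps with it.
- bolt_left_top (a point): centre of the top of the left bolt's round steel head, 22 mm wide, 84 mm above the bench at the start, sticking 10 mm up through a 31 mm round window in its closed cap. The three bolts look alike. A tight one gives under 1.5 mm at 20 N.
- bolt_left (a joint): how far the left bolt is pushed down, in m: 0 at the start. The loose bolt (any one of the three) yields to a push of about 3 N, slides 0.006 down to a stop and stays there.
- cap_left (a joint): opening angle of the left bolt's grey cap: 0 closed (lying level), up to 1.3 rad; it turns freely and drops shut when let go. The cap is a plate 88 mm from hinge to far edge, 62 mm wide, 5 mm thick, 120 g, its top 74 mm above the bench.
- cap_left_fin (a point): grip point of the yellow fin standing on the far end of the left cap, 40 mm beyond the bolt: mid width and length, 12 mm below the fin's top (top 104 mm above the bench when closed). Fin: 10 mm thick along the foot's y (grip across this), 24 mm long along x, 30 mm tall. Axes as the foot's when closed; they turn with the cap.
- cap_left_hinge (a point): middle of the left cap's hinge line, which runs along the foot's y at the cap's near edge, 70.5 mm above the bench; the fin's grip point lies 75 mm beyond and 21.5 mm above it when closed, and swings up and back towards the robot about it.
- bolt_middle_top (a point): centre of the top of the middle bolt's round steel head, 22 mm wide, 84 mm above the bench at the start, sticking 10 mm up through a 31 mm round window in its closed cap. The three bolts look alike. A tight one gives under 1.5 mm at 20 N.
- bolt_middle (a joint): how far the middle bolt is pushed down, in m: 0 at the start. The loose bolt (any one of the three) yields to a push of about 3 N, slides 0.006 down to a stop and stays there.
- cap_middle (a joint): opening angle of the middle bolt's grey cap: 0 closed (lying level), up to 1.3 rad; it turns freely and drops shut when let go. The cap is a plate 88 mm from hinge to far edge, 62 mm wide, 5 mm thick, 120 g, its top 74 mm above the bench.
- cap_middle_fin (a point): grip point of the yellow fin standing on the far end of the middle cap, 40 mm beyond the bolt: mid width and length, 12 mm below the fin's top (top 104 mm above the bench when closed). Fin: 10 mm thick along the foot's y (grip across this), 24 mm long along x, 30 mm tall. Axes as the foot's when closed; they turn with the cap.
- cap_middle_hinge (a point): middle of the middle cap's hinge line, which runs along the foot's y at the cap's near edge, 70.5 mm above the bench; the fin's grip point lies 75 mm beyond and 21.5 mm above it when closed, and swings up and back towards the robot about it.
- bolt_right_top (a point): centre of the top of the right bolt's round steel head, 22 mm wide, 84 mm above the bench at the start, sticking 10 mm up through a 31 mm round window in its closed cap. The three bolts look alike. A tight one gives under 1.5 mm at 20 N.
- bolt_right (a joint): how far the right bolt is pushed down, in m: 0 at the start. The loose bolt (any one of the three) yields to a push of about 3 N, slides 0.006 down to a stop and stays there.
- cap_right (a joint): opening angle of the right bolt's grey cap: 0 closed (lying level), up to 1.3 rad; it turns freely and drops shut when let go. The cap is a plate 88 mm from hinge to far edge, 62 mm wide, 5 mm thick, 120 g, its top 74 mm above the bench.
- cap_right_fin (a point): grip point of the yellow fin standing on the far end of the right cap, 40 mm beyond the bolt: mid width and length, 12 mm below the fin's top (top 104 mm above the bench when closed). Fin: 10 mm thick along the foot's y (grip across this), 24 mm long along x, 30 mm tall. Axes as the foot's when closed; they turn with the cap.
- cap_right_hinge (a point): middle of the right cap's hinge line, which runs along the foot's y at the cap's near edge, 70.5 mm above the bench; the fin's grip point lies 75 mm beyond and 21.5 mm above it when closed, and swings up and back towards the robot about it.
- foot_cup: blue open cup that stands on the foot's near half at the start, upright: 60 mm tall, 62 mm wide outside at the rim, 40 mm at the bottom (straight taper), walls 2.5 mm, 42 to 84 g; origin at the centre of its underside, z up through the mouth.
- bench_cup: equal blue cup standing upright on the bench to the left or the right of the foot; same size and origin. When one cup is nested into the other, its underside ends 14 to 26 mm above the other's, and its rim as much above the other's rim.
- red_block: bystander: red block 45 x 45 x 40 mm with a small black knob on top (58 mm in all), loose on the bench on the other side of the foot from the bench cup; origin at the centre of its underside.
- pen: bystander: blue pen, 130 mm long, 11 mm thick, lying on the bench; origin under its middle, x along it.
- wood_case: bystander: small wooden case 70 x 110 x 45 mm on the bench beyond the foot; origin at the centre of its underside.

How it is judged:
On the way, in this order (a step that is already met when the one before it is completed fails the run):
1. the cup from the foot is nested upright in the bench cup on the bench and let go (horizontal distance between foot_cup and bench_cup below 0.006 m and z of foot_cup in the frame of bench_cup between 0.003 and 0.032 m and angle between foot_cup's own z axis and vertical below 0.12 rad and angle between bench_cup's own z axis and vertical below 0.1 rad and height (world z) of bench_cup below 0.01 m and contact force between the fingers and foot_cup below 0.3 N and contact force between the fingers and bench_cup below 0.3 N), for 0.2 s.
2. the loose bolt has been found: pushed down by a tap (value of joint any of bolt_left, bolt_middle, bolt_right above 0.0045 m), for 0.1 s.
At the end, for the whole second after the job is handed in: loose bolt down over 4 mm; its cap held still over 0.75 rad (43 degrees) by the fingers (over 1 N); other caps under 0.1 rad; cups still nested upright on the bench, centred within 6 mm, undersides under 32 mm apart, untouched by the fingers (all of step 1 and ((value of joint bolt_left above 0.004 m and value of joint cap_left above 0.75 rad and velocity of joint cap_left between -0.1 and 0.1 rad/s and contact force between the fingers and cap_left above 1 N and value of joint each of cap_middle, cap_right below 0.1 rad) or (value of joint bolt_middle above 0.004 m and value of joint cap_middle above 0.75 rad and velocity of joint cap_middle between -0.1 and 0.1 rad/s and contact force between the fingers and cap_middle above 1 N and value of joint each of cap_left, cap_right below 0.1 rad) or (value of joint bolt_right above 0.004 m and value of joint cap_right above 0.75 rad and velocity of joint cap_right between -0.1 and 0.1 rad/s and contact force between the fingers and cap_right above 1 N and value of joint each of cap_left, cap_middle below 0.1 rad))); the arm keeps its last pose, push and grip.
It fails at once if a cap is lifted (over 0.25 rad) whose bolt has not been pushed down by a tap (a tight bolt's, or the loose one's before it was tapped) ((value of joint cap_left above 0.25 rad and value of joint bolt_left below 0.003 m) or (value of joint cap_middle above 0.25 rad and value of joint bolt_middle below 0.003 m) or (value of joint cap_right above 0.25 rad and value of joint bolt_right below 0.003 m)).
It fails at once if the red block, the pen or the wooden case is moved more than 30 mm (distance of any of red_block, pen, wood_case from where it was at the start of the episode above 0.03 m).
It fails at once if the bench cup is moved more than 50 mm (distance of bench_cup from where it was at the start of the episode above 0.05 m).
It also fails if it takes over 58 s, if anything falls off the work surface, if the arm or the gripper's body presses on something with over 40 N, if the wrist force passes 120 N, or if a joint passes its speed limit or range.

ROBOT

A 7-joint arm with a two-finger parallel gripper is mounted at the origin on the work surface. World frame = base frame: x ahead of the robot, y to its left, z up, the work surface at z = 0. Lengths are in m, angles in rad, forces in N, time in s.
With the tool pointing down it reaches from about 0.425 to 0.875 m from the base axis. Payload 9.9 kg.
Tool frame: the origin (TCP) lies on the centre line of the jaws, within the pads' length; the fingertips stand 17 mm ahead of it and the grasp point (between the pads) lies 2 mm behind it; z points along the fingers, y is the line along which they close (so a half turn about z gives the same grasp; the last joint's range is limited). The gripper opens to 85 mm and grips with 20 to 120 N. Pads are 22 mm wide; open, the fingers measure 114 mm over their backs; the gripper's body (76 mm by 85 mm) begins 54 mm behind the grasp point. The pads swing forward as they close: fully open they stand 13 mm farther back than shut.
Start: joints at [1.176, 0.576, 0.025, 1.437, -0.015, 1.129, -0.057], TCP at [0.206, -0.643, 0.248] pointing down, gripper open.
Joint ranges: [-2.76, 2.76], [-0.34, 2.15], [-1.52, 1.57], [0.19, 2.46], [-1.09, 4.23], [0.17, 1.99], [-2.82, 2.82]. Speed limits (rad/s): [2.22, 2.22, 3.01, 3.01, 3.14, 3.14, 3.14].

INTERFACE

Orientations are given as a unit quaternion [w, x, y, z].
In Python, from bench import status, vision, bot gives the robot as it stands. The module is installed in compiled form; this text tells all that it offers.
- The arm moves only by the tool carry_out, never from a script. Its argument "series" is a list of rows, each an object with "translation": the shift along the tool's x, y, z as a fraction of full scale, a list of three; "dr": the turn, a rotation vector about the tool's x, y, z as a fraction of full scale, a list of three; "fingers": the opening, from 0 (shut) to 1 (fully open). A call has 1 to 5 rows; each row is the pose to reach, as a shift and turn from the pose commanded when the call began, along the tool's axes at that moment, turning the shorter way round; what a row does not reach only later rows make up. Full scale, the value 1, is 0.2 m for a shift and 180 degrees for a turn. A row lasts 1/8 s, in which the tool goes at most 62.5 mm and 10.7 degrees, less where a joint would pass 70% of its speed; a pose out of reach is approached as far as the arm can. A call with a number of a shift or a turn outside -1 to 1 is refused whole. A call with a gripper value outside its range is refused whole. The fingers move at their own pace and stop on an object; the grip force is fixed at half the most. Time passes only in rows, so rows that repeat a pose let the fingers close. It gives the time, the measured TCP pose, the force, the opening and the grip force at its end, in the units of the state.
- status.observe(): the state, without advancing time (a new reading comes with each control period).
- vision.grab_frame(name): name is "scene" or "top"; returns (picture, depth): 384x512x3 uint8, blue, green, red; 384x512 float32, m along the optical axis (not along the pixel's ray), 0 where there is no reading.
- vision.camera_model(name): a dict with "camera_matrix" (3x3 intrinsics, pixels), "D" ([k1, k2, p1, p2, k3] as OpenCV has them; the pictures are not rectified), "xyz" and "orientation" of the camera in the world. Camera axes: x right, y up, looking along -z (the intrinsics and any distortion apply to the point x, -y, -z); pixel columns grow to the right and rows downward; lengths in m; the calibration is good to about 2 mm. A picture is of the moment at which its call begins. camera_model takes no time and is no camera call.
- bot.close_job(): hands the job in; it is judged then, once.
The state is a dict: "time_s": time; "joints": joint angles; "qd": joint speeds; "joint_torque": joint torques, N m; "tcp_pos": TCP position; "tcp_rot": TCP orientation; "wrist_force": force on the tool from outside, world axes, zero at the start; "ft_torque": the same for the moment, N m; "width": opening from 0.0 (shut) to 1.0 (fully open); "grasp_force": force on a finger pad.
Only numpy, scipy, OpenCV 4.12 (cv2) and the standard library are available. Lean on these libraries where they do the work, as an engineer would, in place of code of your own. Each camera call takes 0.05 s, during which the arm holds its last target. There are 200 camera calls.

## Working session

There is one attempt and no reset: what is moved stays moved. The work goes in short steps, Python scripts to look and compute and a tool call to move; the robot and the scene stay as the last step left them, time stands still between calls to the robot, and variables do not carry over. Pictures are saved under pics/ and viewed, at most 10 in all, crops included, and the job is handed in when it is done.

Besides the shell and the picture viewer there is one more tool, called after "Emit:" as name(argument=value, ...) on one line, values as JSON. carry_out: Moves the arm, as the interface text tells. Shift numbers are shares of 0.2 m and turn numbers shares of 180 degrees, none past 1 either way. Its arguments: {"type":"object","properties":{"series":{"type":"array"}},"required":["series"]}

```bash
mkdir -p pics; cat > h.py <<'E'
import numpy as np, cv2
from scipy.spatial.transform import Rotation as R
from bench import status, vision, bot
def rot(q): return R.from_quat([q[1],q[2],q[3],q[0]])
def cam(n):
    m=vision.camera_model(n); return np.array(m["camera_matrix"],float),np.array(m["D"],float),np.array(m["xyz"],float),rot(m["orientation"]).as_matrix()
def rays(n,uv):
    K,D,t,C=cam(n); p=cv2.undistortPoints(np.array(uv,float).reshape(-1,1,2),K,D).reshape(-1,2)
    return t,np.c_[p[:,0],-p[:,1],-np.ones(len(p))]@C.T
def onz(n,uv,z):
    t,d=rays(n,uv); z=np.broadcast_to(z,len(d)); return t+d*((z-t[2])/d[:,2])[:,None]
def deproj(n,uv,dep):
    t,d=rays(n,uv); return t+d*np.array(dep)[:,None]
def proj(n,P):
    K,D,t,C=cam(n); p=(np.array(P,float).reshape(-1,3)-t)@C*[1,-1,-1]
    return cv2.projectPoints(p,np.zeros(3),np.zeros(3),K,D)[0].reshape(-1,2)
def cloud(n,dep):
    v,u=np.mgrid[:384,:512]; return deproj(n,np.c_[u.ravel(),v.ravel()],dep.ravel()).reshape(384,512,3)
def delta(P,Rt=None,s=None):
    "shift (fraction) in tool axes to reach world P from the measured pose; and turn"
    s=s or status.observe(); T=rot(s["tcp_rot"])
    d=T.inv().apply(np.array(P)-s["tcp_pos"])/0.2
    r=(T.inv()*Rt).as_rotvec()/np.pi if Rt is not None else None
    return d.round(4),None if r is None else r.round(4)
E
python3 - <<'E'
from h import *
s=status.observe(); print({k:np.round(v,3) for k,v in s.items()}); print(rot(s["tcp_rot"]).as_matrix().round(2))
for n in("scene","top"):
    p,d=vision.grab_frame(n); cv2.imwrite(f"pics/{n}0.png",p); np.savez(f"{n}0.npz",p=p,d=d); print(n,cam(n)[2:],cam(n)[0],cam(n)[1],(d==0).mean())
E
```

```text
{'time_s': np.float64(0.0), 'joints': array([ 1.176,  0.577,  0.025,  1.438, -0.015,  1.129, -0.057]), 'qd': array([-0.002, -0.001,  0.001,  0.   , -0.002,  0.   , -0.   ]), 'joint_torque': array([-0.0000e+00, -7.6575e+01,  2.2500e+00, -2.8596e+01,  1.5000e-02,
        1.3000e-02,  0.0000e+00]), 'tcp_pos': array([ 0.206, -0.642,  0.247]), 'tcp_rot': array([-0.001,  0.988,  0.155, -0.   ]), 'wrist_force': array([ 0.462,  0.031, -0.084]), 'ft_torque': array([ 0.048, -0.04 ,  0.029]), 'grasp_force': np.float64(0.0), 'width': np.float64(1.0)}
[[ 0.95  0.31 -0.  ]
 [ 0.31 -0.95  0.  ]
 [-0.   -0.   -1.  ]]
scene (array([1.58909484, 0.05318934, 0.73131103]), array([[-0.04545304, -0.54067409,  0.8400033 ],
       [ 0.99895858, -0.0279429 ,  0.03606855],
       [ 0.0039708 ,  0.84076794,  0.54138111]])) [[468.02597547   0.         256.0084445 ]
 [  0.         468.02597547 195.77235716]
 [  0.           0.           1.        ]] [-0.07745523  0.          0.          0.          0.        ] 0.013153076171875
top (array([0.48314762, 0.01418064, 1.34081215]), array([[-3.27872285e-03,  9.93708811e-01, -1.11946636e-01],
       [-9.99994267e-01, -3.16341292e-03,  1.20765365e-03],
       [ 8.45922637e-04,  1.11949954e-01,  9.93713486e-01]])) [[418.77134516   0.         253.20121282]
 [  0.         418.77134516 187.12628542]
 [  0.           0.           1.        ]] [0.00144363 0.         0.         0.         0.        ] 0.0040283203125
```

View pics/scene0.png

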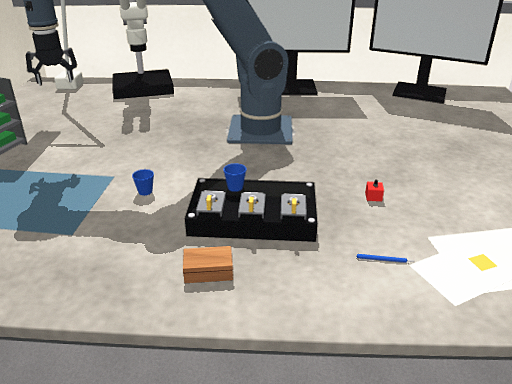

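View pics/top0.png

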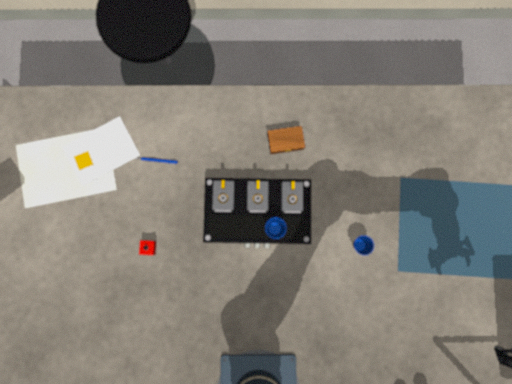

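The scene view shows the foot cup at (235,177), the bench cup at (144,182) and yellow fins at about (209,200), (251,202), (294,204). In the top view the foot spans (205–311,178–243), the foot cup is at (276,228), the bench cup at (363,245), and the fins are at about y=184.

```bash
cat > m.py <<'E'
from h import *
def blobs(m,amin=8):
    n,l,st,c=cv2.connectedComponentsWithStats(m.astype(np.uint8)); return [(l==i,c[i],st[i]) for i in range(1,n) if st[i][4]>=amin]
def measure(n,p,d):
    hsv=cv2.cvtColor(p,cv2.COLOR_BGR2HSV); H,S,V=[hsv[...,i].astype(int) for i in range(3)]
    P=cloud(n,d)
    print(n,"BLUE")
    for m,c,st in blobs((abs(H-115)<14)&(S>170)&(V>40),40):
        q=P[m&(d>0)]; zt=np.percentile(q[:,2],97); r=q[q[:,2]>zt-.012]
        print(c.round(1),st,"z max",zt.round(4),"rim centre",((r.max(0)+r.min(0))/2).round(4),"size",np.ptp(r,axis=0).round(3))
    print("YELLOW")
    for m,c,st in blobs((abs(H-25)<8)&(S>150)&(V>120),5):
        q=P[m&(d>0)]; print(c.round(1),st[4],q.mean(0).round(4),"max",q.max(0).round(4),"min",q.min(0).round(4))
    return P,hsv
E
python3 - <<'E'
from m import *
out={}
for n in("scene","top"):
    f=np.load(f"{n}0.npz"); p,d=f["p"],f["d"]; P,hsv=measure(n,p,d)
    k=(hsv[...,2]<45)&(abs(P[...,2]-.056)<.012)&(P[...,0]>.4)&(P[...,0]<.8)
    q=P[k]; 
    r=cv2.minAreaRect((q[:,:2]*1000).astype(np.float32)); print("foot deck",k.sum(),r,"z",np.median(q[:,2]))
f=np.load("top0.npz"); cv2.imwrite("pics/topcrop.png",cv2.resize(f["p"][165:260,195:385],None,fx=4,fy=4,interpolation=cv2.INTER_CUBIC))
E
```

```text
scene BLUE
[234.6 176.3] [224 164  22  28 466] z max 0.1151 rim centre [ 0.5015 -0.0516  0.1102] size [0.067 0.057 0.014]
[143.5 181.1] [133 170  20  25 401] z max 0.0599 rim centre [ 0.4494 -0.3221  0.0551] size [0.063 0.059 0.014]
[380.9 257.6] [357 254  50   8 188] z max 0.0121 rim centre [0.7234 0.3162 0.0079] size [0.021 0.116 0.012]
YELLOW
[208.5 203.4] 48 [ 0.6362 -0.105   0.0909] max [ 0.6429 -0.1003  0.1049] min [ 0.5821 -0.1197  0.0681]
[250.9 204.8] 40 [ 6.386e-01 -1.000e-04  9.130e-02] max [0.6461 0.0031 0.105 ] min [ 0.5815 -0.0107  0.0621]
[293.4 206.8] 41 [0.641  0.1039 0.0914] max [0.649  0.1139 0.1054] min [0.5725 0.0998 0.0541]
[482.2 261.9] 177 [0.7221 0.5624 0.0012] max [0.7484 0.5913 0.0053] min [ 0.6944  0.5324 -0.0022]
foot deck 3469 ((556.3592529296875, 89.5853271484375), (211.82742309570312, 514.6652221679688), 1.3615955114364624) z 0.05538834352533739
top BLUE
[159.6 160. ] [142 158  35   5  51] z max 0.0149 rim centre [0.7215 0.315  0.0102] size [0.014 0.109 0.011]
[275.3 227.4] [265 216  22  24 398] z max 0.1173 rim centre [ 0.5013 -0.0533  0.1136] size [0.058 0.058 0.016]
[363.2 244.6] [354 236  19  18 245] z max 0.0575 rim centre [ 0.4511 -0.3205  0.055 ] size [0.052 0.057 0.018]
YELLOW
[287.5 150.2] 6 [ 0.7467 -0.0961  0.0402] max [ 0.748  -0.0884  0.0443] min [ 0.7448 -0.1036  0.0366]
[ 83.1 160.1] 187 [0.7237 0.5631 0.0022] max [0.7504 0.5911 0.0106] min [ 0.6977  0.5378 -0.0058]
[222.6 183.5] 32 [0.634  0.1041 0.1003] max [0.6509 0.1125 0.1086] min [0.6207 0.0994 0.0517]
[257.5 183.9] 33 [ 6.33e-01 -2.00e-04  9.47e-02] max [0.6497 0.0041 0.1092] min [ 0.6196 -0.0047  0.0503]
[292.5 184.9] 33 [ 0.6295 -0.1049  0.0987] max [ 0.6469 -0.1009  0.11  ] min [ 0.6166 -0.1139  0.0533]
foot deck 3705 ((554.7322998046875, 89.34515380859375), (206.9245147705078, 508.5130310058594), 1.1983040571212769) z 0.05574198759782911
```

View pics/topcrop.png

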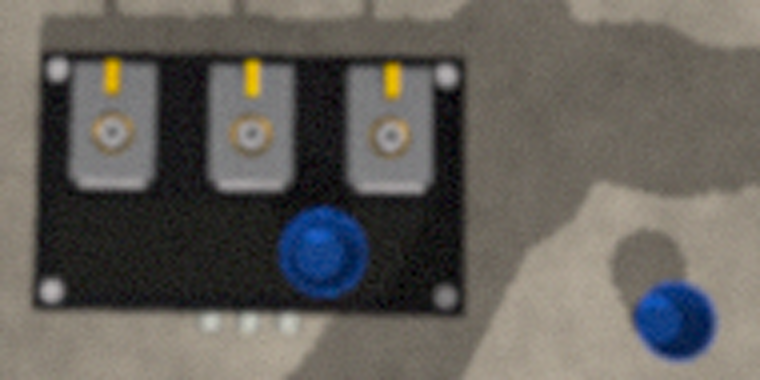

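The crop shows the steel heads at crop pixels (112,132), (251,133), (390,136), and the foot cup's rim is a full circle. I'll refine the bolt, rim and fin centres by casting rays onto known-height planes.

```bash
cat > cups.py <<'E'
from m import *
from scipy.optimize import least_squares
def fitr(q,r): # circle of known radius
    f=least_squares(lambda c:np.hypot(q[:,0]-c[0],q[:,1]-c[1])-r,q.mean(0),loss="soft_l1",f_scale=.001); return f.x,np.sqrt(np.mean(f.fun**2))
def rim(n,p,seed,z,r=.031):
    hsv=cv2.cvtColor(p,cv2.COLOR_BGR2HSV).astype(int); m=((abs(hsv[...,0]-115)<14)&(hsv[...,1]>130)&(hsv[...,2]>35))
    for b,c,st in blobs(m,40):
        if np.hypot(*(c-seed))<15:
            k=cv2.findContours(cv2.resize(b.astype(np.uint8)*255,None,fx=8,fy=8,interpolation=cv2.INTER_LINEAR)//128,cv2.RETR_EXTERNAL,cv2.CHAIN_APPROX_NONE)[0][0].reshape(-1,2)
            uv=(k+.5)/8-.5; q=onz(n,uv,z)[:,:2]
            t=cam(n)[2][:2]; o=q-q.mean(0); u=(q.mean(0)-t); u/=np.hypot(*u)
            far=o@u>-.008   # away-from-camera side and flanks are rim
            return fitr(q[far],r)
E
python3 - <<'E'
from cups import *
f=np.load("top0.npz")["p"]; g=np.load("scene0.npz")["p"]
print("foot cup",rim("top",f,(275,227),.115),rim("scene",g,(234,176),.115))
print("bench cup",rim("top",f,(363,245),.06),rim("scene",g,(143,181),.06))
uv=np.array([[112,132],[251,133],[390,136]])/4+[195,165]-.375
b=onz("top",uv,.084); print("bolts",b.round(4),np.diff(b[:,:2],axis=0))
hsv=cv2.cvtColor(f,cv2.COLOR_BGR2HSV).astype(int)
Y=(abs(hsv[...,0]-25)<8)&(hsv[...,1]>120)&(hsv[...,2]>100)
for c in[(222,184),(257,184),(292,185)]:
    v,u=np.where(Y&(np.abs(np.mgrid[:384,:512][1]-c[0])<8)&(np.abs(np.mgrid[:384,:512][0]-c[1])<12)); 
    print("fin",onz("top",[[u.mean(),v.mean()]],.10).round(4),len(u))
hs=cv2.cvtColor(g,cv2.COLOR_BGR2HSV).astype(int)
# screws/deck corners: foot edge
k=(f.max(2)<60); b_=[x for x in blobs(k,2000) if abs(x[1][0]-258)<20][0]
c=max(cv2.findContours(b_[0].astype(np.uint8),cv2.RETR_EXTERNAL,cv2.CHAIN_APPROX_NONE)[0],key=cv2.contourArea).reshape(-1,2)
q=onz("top",c,.055)[:,:2]*1000; print(cv2.minAreaRect(q.astype(np.float32)))
E
```

```text
foot cup (array([ 0.50418028, -0.05408041]), np.float64(0.002396820559272899)) (array([ 0.5037413 , -0.05111049]), np.float64(0.0057273905235757875))
bench cup (array([ 0.45095265, -0.31710121]), np.float64(0.0023897587690167735)) (array([ 0.45426023, -0.32005273]), np.float64(0.00506122372545932))
bolts [[ 5.932e-01  1.048e-01  8.400e-02]
 [ 5.921e-01  2.000e-04  8.400e-02]
 [ 5.895e-01 -1.044e-01  8.400e-02]] [[-0.00109112 -0.1046453 ]
 [-0.00260099 -0.10462457]]
fin [[0.6333 0.1043 0.1   ]] 34
fin [[ 6.323e-01 -2.000e-04  1.000e-01]] 36
fin [[ 0.6296 -0.1046  0.1   ]] 34
((557.187255859375, 0.656158447265625), (324.79010009765625, 197.5539093017578), 88.8388900756836)
```

Emit:
carry_out(series=[{"translation": [0.25,-0.25,0],"dr": [0,0,0.05],"fingers": 1},{"translation": [0.5,-0.5,0],"dr": [0,0,0.105],"fingers": 1},{"translation": [0.75,-0.75,0],"dr": [0,0,0.105],"fingers": 1},{"translation": [1,-1,0],"dr": [0,0,0.105],"fingers": 1},{"translation": [1,-1,0],"dr": [0,0,0.105],"fingers": 1}])

```text
time_s: 0.72
tcp_pos: [0.3372, -0.3877, 0.2482]
tcp_rot: [-0.001, 1.0, -0.008, 0.0]
wrist_force: [-0.1, 0.1, -0.1]
width: 0.996
grasp_force: 0.0
```

```bash
python3 - <<'E'
from h import *
s=status.observe(); print(s["tcp_pos"],s["qd"]); print(delta([.503,-.053,.248]))
E
```

```text
[ 0.33722931 -0.38765752  0.24819105] [-0.41559168 -0.14308893 -0.03534657  0.22205508  0.04817268 -0.09458942
 -0.49140997]
(array([ 0.803 , -1.6859,  0.0034]), None)
```

Emit:
carry_out(series=[{"translation": [0.4,-1,0],"dr": [0,0,0],"fingers": 1},{"translation": [0.4,-1,0],"dr": [0,0,0],"fingers": 1},{"translation": [0.4,-1,0],"dr": [0,0,0],"fingers": 1},{"translation": [0.4,-1,0],"dr": [0,0,0],"fingers": 1},{"translation": [0.4,-1,0],"dr": [0,0,0],"fingers": 1}])

```text
time_s: 1.35
tcp_pos: [0.4203, -0.1903, 0.2482]
tcp_rot: [-0.0, 1.0, -0.007, -0.0]
wrist_force: [-0.1, -0.7, 0.1]
width: 0.999
grasp_force: 0.0
```

```bash
python3 - <<'E'
from h import *
s=status.observe(); print(s["time_s"],s["tcp_pos"],s["qd"].round(2)); print(delta([.503,-.053,.17]))
E
```

```text
1.35 [ 0.42026831 -0.19030967  0.24818208] [ 0.05  0.    0.05 -0.    0.01  0.    0.03]
(array([ 0.4037, -0.6921,  0.3914]), None)
```

Emit:
carry_out(series=[{"translation": [0.2,-0.35,0],"dr": [0,0,0],"fingers": 1},{"translation": [0.404,-0.692,0.1],"dr": [0,0,0],"fingers": 1},{"translation": [0.404,-0.692,0.3],"dr": [0,0,0],"fingers": 1},{"translation": [0.404,-0.692,0.39],"dr": [0,0,0],"fingers": 1},{"translation": [0.404,-0.692,0.39],"dr": [0,0,0],"fingers": 1}])

```text
time_s: 1.98
tcp_pos: [0.5018, -0.0568, 0.1689]
tcp_rot: [0.0, 1.0, -0.01, -0.002]
wrist_force: [-0.6, -0.3, 0.5]
width: 0.999
grasp_force: 0.0
```

```bash
python3 - <<'E'
from h import *
s=status.observe(); print(s["time_s"],s["tcp_pos"],s["qd"].round(2)); print(delta([.503,-.053,.105]))
p,d=vision.grab_frame("scene"); cv2.imwrite("pics/s1.png",cv2.resize(p[110:250,150:350],None,fx=3,fy=3))
E
```

```text
1.975 [ 0.501846   -0.05678604  0.16892032] [ 0.01 -0.04  0.01 -0.03 -0.    0.03  0.  ]
(array([ 0.0065, -0.0192,  0.3196]), None)
```

View pics/s1.png

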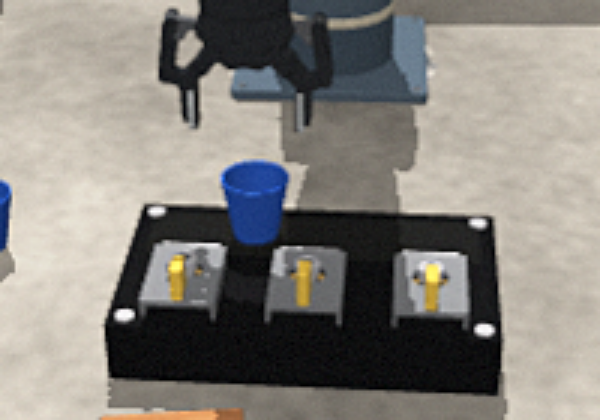

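The crop shows the fingers at crop columns 193 and 300, straddling the cup at 255. I'm descending and gripping.

Emit:
carry_out(series=[{"translation": [0.006,-0.015,0.16],"dr": [0,0,0],"fingers": 1},{"translation": [0.006,-0.015,0.32],"dr": [0,0,0],"fingers": 1},{"translation": [0.006,-0.015,0.32],"dr": [0,0,0],"fingers": 1},{"translation": [0.006,-0.015,0.32],"dr": [0,0,0],"fingers": 0.5},{"translation": [0.006,-0.015,0.32],"dr": [0,0,0],"fingers": 0.5}])

```text
time_s: 2.65
tcp_pos: [0.5058, -0.0532, 0.1087]
tcp_rot: [0.0, 1.0, -0.01, 0.002]
wrist_force: [-1.8, -0.7, 14.8]
width: 0.684
grasp_force: 60.7
```

Emit:
carry_out(series=[{"translation": [0,0,0],"dr": [0,0,0],"fingers": 0.5},{"translation": [0,0,0],"dr": [0,0,0],"fingers": 0.5},{"translation": [0,0,0],"dr": [0,0,0],"fingers": 0.5},{"translation": [0,0,0],"dr": [0,0,0],"fingers": 0.5},{"translation": [0,0,0],"dr": [0,0,0],"fingers": 0.5}])

```text
time_s: 3.28
tcp_pos: [0.5056, -0.0532, 0.1088]
tcp_rot: [0.0, 1.0, -0.01, 0.002]
wrist_force: [-1.8, -0.1, 12.3]
width: 0.686
grasp_force: 61.1
```

Emit:
carry_out(series=[{"translation": [0,0,-0.1],"dr": [0,0,0],"fingers": 0.5},{"translation": [0,0,-0.2],"dr": [0,0,0],"fingers": 0.5},{"translation": [0,0,-0.3],"dr": [0,0,0],"fingers": 0.5},{"translation": [0,0,-0.35],"dr": [0,0,0],"fingers": 0.5},{"translation": [0,0,-0.35],"dr": [0,0,0],"fingers": 0.5}])

```text
time_s: 3.9
tcp_pos: [0.5047, -0.0529, 0.1773]
tcp_rot: [0.0, 1.0, -0.01, 0.001]
wrist_force: [-0.3, 0.1, -1.0]
width: 0.68
grasp_force: 64.1
```

```bash
python3 - <<'E'
from m import *
s=status.observe(); print(s["tcp_pos"],s["width"],s["wrist_force"].round(2)); print(delta([.453,-.319,.17]))
p,d=vision.grab_frame("scene"); measure("scene",p,d); cv2.imwrite("pics/s2.png",cv2.resize(p[100:240,110:310],None,fx=3,fy=3))
E
```

```text
[ 0.50465235 -0.05294267  0.177306  ] 0.6803139852375327 [-0.25  0.09 -1.02]
(array([-0.2327,  1.335 ,  0.0361]), None)
scene BLUE
[233.6 153.3] [222 141  22  28 485] z max 0.1844 rim centre [ 0.501  -0.0542  0.1809] size [0.066 0.055 0.017]
[143.4 181.1] [133 170  20  25 399] z max 0.0594 rim centre [ 0.4492 -0.3214  0.0544] size [0.062 0.059 0.014]
[380.9 257.6] [357 254  50   8 190] z max 0.012 rim centre [0.7227 0.3164 0.0077] size [0.022 0.116 0.011]
YELLOW
[208.5 203.3] 49 [ 0.6359 -0.105   0.0911] max [ 0.6435 -0.1001  0.1057] min [ 0.5826 -0.1196  0.0684]
[250.7 204.3] 54 [ 6.38e-01 -6.00e-04  9.30e-02] max [0.6458 0.003  0.1064] min [ 0.6224 -0.0053  0.0729]
[293.4 207. ] 40 [0.6413 0.1038 0.0908] max [0.6484 0.1139 0.106 ] min [0.5722 0.0998 0.0539]
[482.4 262. ] 161 [0.7221 0.5631 0.001 ] max [0.7498 0.5901 0.0046] min [ 0.6944  0.5343 -0.0036]
```

View pics/s2.png

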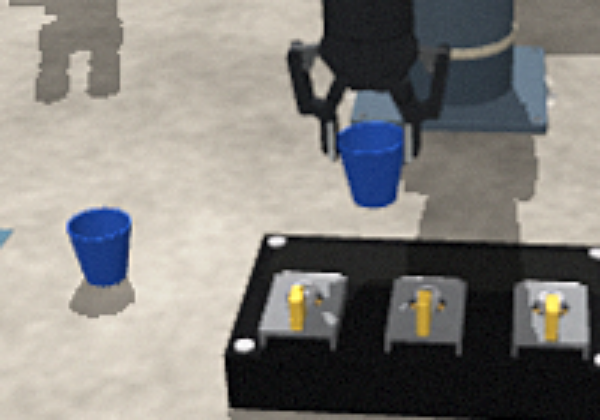

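Emit:
carry_out(series=[{"translation": [-0.04,0.2,0],"dr": [0,0,0],"fingers": 0.5},{"translation": [-0.08,0.45,0],"dr": [0,0,0],"fingers": 0.5},{"translation": [-0.12,0.7,0],"dr": [0,0,0],"fingers": 0.5},{"translation": [-0.16,0.95,0],"dr": [0,0,0],"fingers": 0.5},{"translation": [-0.16,1,0],"dr": [0,0,0],"fingers": 0.5}])

```text
time_s: 4.58
tcp_pos: [0.4665, -0.256, 0.1754]
tcp_rot: [0.0, 1.0, -0.012, -0.001]
wrist_force: [-0.5, 0.5, -1.2]
width: 0.679
grasp_force: 64.2
```

```bash
python3 - <<'E'
from h import *
s=status.observe(); print(s["tcp_pos"],s["qd"].round(2)); print(delta([.4532,-.3195,.16]))
E
```

```text
[ 0.46649694 -0.2559725   0.17539435] [ 0.09  0.04 -0.04 -0.07 -0.02  0.04  0.11]
(array([-0.0585,  0.3191,  0.0774]), None)
```

Emit:
carry_out(series=[{"translation": [-0.03,0.16,0],"dr": [0,0,0],"fingers": 0.5},{"translation": [-0.058,0.319,0],"dr": [0,0,0],"fingers": 0.5},{"translation": [-0.058,0.319,0.08],"dr": [0,0,0],"fingers": 0.5},{"translation": [-0.058,0.319,0.08],"dr": [0,0,0],"fingers": 0.5},{"translation": [-0.058,0.319,0.08],"dr": [0,0,0],"fingers": 0.5}])

```text
time_s: 5.2
tcp_pos: [0.4559, -0.3148, 0.1603]
tcp_rot: [-0.0, 1.0, -0.009, -0.0]
wrist_force: [0.7, 0.4, 0.1]
width: 0.68
grasp_force: 64.2
```

```bash
python3 - <<'E'
from m import *
s=status.observe(); print(s["tcp_pos"],s["qd"].round(2)); print(delta([.4532,-.3195,.12]))
p,d=vision.grab_frame("scene"); measure("scene",p,d)
E
```

```text
[ 0.45590059 -0.31483561  0.16025828] [ 0.   -0.01  0.   -0.    0.   -0.    0.  ]
(array([-0.013 ,  0.0237,  0.2013]), None)
scene BLUE
[140.8 148.9] [129 137  22  26 430] z max 0.1664 rim centre [ 0.4531 -0.315   0.1689] size [0.066 0.058 0.029]
[143.5 181.1] [133 170  20  25 400] z max 0.0605 rim centre [ 0.4496 -0.3207  0.0556] size [0.064 0.058 0.014]
[380.9 257.6] [357 254  50   8 188] z max 0.0119 rim centre [0.7237 0.3167 0.0087] size [0.022 0.117 0.012]
YELLOW
[208.6 202.2] 60 [ 0.6354 -0.1047  0.0939] max [ 0.6427 -0.0995  0.1065] min [ 0.5932 -0.1179  0.0723]
[251.  205.6] 38 [6.405e-01 2.000e-04 9.030e-02] max [0.645  0.003  0.1058] min [ 0.6278 -0.0051  0.0729]
[293.4 207.3] 38 [0.6418 0.104  0.09  ] max [0.6464 0.1141 0.1052] min [0.5699 0.0998 0.0524]
[482.4 261.9] 149 [0.7223 0.5628 0.0013] max [0.7507 0.59   0.0046] min [ 0.6948  0.5343 -0.0023]
```

Emit:
carry_out(series=[{"translation": [-0.015,0.027,0.1],"dr": [0,0,0],"fingers": 0.5},{"translation": [-0.015,0.027,0.2],"dr": [0,0,0],"fingers": 0.5},{"translation": [-0.015,0.027,0.27],"dr": [0,0,0],"fingers": 0.5},{"translation": [-0.015,0.027,0.33],"dr": [0,0,0],"fingers": 0.5},{"translation": [-0.015,0.027,0.37],"dr": [0,0,0],"fingers": 0.5}])

```text
time_s: 5.88
tcp_pos: [0.4526, -0.3209, 0.0858]
tcp_rot: [-0.0, 1.0, -0.009, -0.0]
wrist_force: [0.1, -0.4, -0.8]
width: 0.682
grasp_force: 64.3
```

```bash
python3 - <<'E'
from m import *
s=status.observe(); print(s["tcp_pos"],s["wrist_force"].round(2)); print(delta([.4532,-.3195,.078]))
p,d=vision.grab_frame("scene"); measure("scene",p,d)
E
```

```text
[ 0.45260736 -0.32094483  0.08584731] [ 0.06 -0.44 -0.84]
(array([ 0.0028, -0.0073,  0.0392]), None)
scene BLUE
[142.5 176.2] [131 160  22  35 579] z max 0.0918 rim centre [ 0.4474 -0.3219  0.0875] size [0.066 0.058 0.015]
[381.  257.6] [357 254  50   8 187] z max 0.0122 rim centre [0.7246 0.3159 0.0083] size [0.022 0.114 0.011]
YELLOW
[208.5 202.4] 57 [ 0.6362 -0.1047  0.0938] max [ 0.643  -0.0995  0.1079] min [ 0.5958 -0.1175  0.074 ]
[251.1 205.3] 36 [6.394e-01 5.000e-04 9.100e-02] max [0.6442 0.0028 0.1054] min [ 0.623  -0.0046  0.0741]
[293.4 206.8] 42 [0.6411 0.104  0.0914] max [0.6468 0.1137 0.1055] min [0.5754 0.0997 0.056 ]
[482.4 262. ] 153 [0.7225 0.5629 0.001 ] max [0.7479 0.5903 0.0042] min [ 0.6946  0.5329 -0.0024]
```

Emit:
carry_out(series=[{"translation": [0.002,-0.005,0.01],"dr": [0,0,0],"fingers": 0.5},{"translation": [0.002,-0.005,0.02],"dr": [0,0,0],"fingers": 0.5},{"translation": [0.002,-0.005,0.02],"dr": [0,0,0],"fingers": 0.5}])

```text
time_s: 6.3
tcp_pos: [0.453, -0.3202, 0.0825]
tcp_rot: [0.0, 1.0, -0.01, 0.0]
wrist_force: [0.3, -0.8, -0.7]
width: 0.682
grasp_force: 64.3
```

Emit:
carry_out(series=[{"translation": [0,0,0.01],"dr": [0,0,0],"fingers": 0.5},{"translation": [0,0,0.015],"dr": [0,0,0],"fingers": 0.5},{"translation": [0,0,0.015],"dr": [0,0,0],"fingers": 0.5}])

```text
time_s: 6.68
tcp_pos: [0.4528, -0.3201, 0.0792]
tcp_rot: [-0.0, 1.0, -0.01, -0.0]
wrist_force: [-0.1, 0.4, -0.5]
width: 0.678
grasp_force: 64.3
```

Emit:
carry_out(series=[{"translation": [0,0,0.01],"dr": [0,0,0],"fingers": 0.5},{"translation": [0,0,0.015],"dr": [0,0,0],"fingers": 0.5},{"translation": [0,0,0.015],"dr": [0,0,0],"fingers": 0.5}])

```text
time_s: 7.05
tcp_pos: [0.4528, -0.3201, 0.0762]
tcp_rot: [-0.0, 1.0, -0.01, -0.0]
wrist_force: [-0.6, -0.3, -0.3]
width: 0.679
grasp_force: 64.3
```

Emit:
carry_out(series=[{"translation": [0,0,0.005],"dr": [0,0,0],"fingers": 0.5},{"translation": [0,0,0.01],"dr": [0,0,0],"fingers": 0.5},{"translation": [0,0,0.01],"dr": [0,0,0],"fingers": 0.5}])

```text
time_s: 7.42
tcp_pos: [0.4529, -0.3201, 0.0743]
tcp_rot: [0.0, 1.0, -0.01, -0.0]
wrist_force: [0.2, -0.8, -1.2]
width: 0.679
grasp_force: 64.3
```

Emit:
carry_out(series=[{"translation": [0,0,0],"dr": [0,0,0],"fingers": 0.8},{"translation": [0,0,0],"dr": [0,0,0],"fingers": 1},{"translation": [0,0,0],"dr": [0,0,0],"fingers": 1},{"translation": [0,0,0],"dr": [0,0,0],"fingers": 1}])

```text
time_s: 7.92
tcp_pos: [0.4529, -0.3201, 0.0743]
tcp_rot: [-0.0, 1.0, -0.01, -0.0]
wrist_force: [0.5, 0.2, 0.6]
width: 0.996
grasp_force: 0.0
```

Emit:
carry_out(series=[{"translation": [0,0,-0.15],"dr": [0,0,0],"fingers": 1},{"translation": [0,0,-0.35],"dr": [0,0,0],"fingers": 1},{"translation": [0,0,-0.55],"dr": [0,0,0],"fingers": 1},{"translation": [0,0,-0.55],"dr": [0,0,0],"fingers": 1}])

```text
time_s: 8.43
tcp_pos: [0.4542, -0.321, 0.1873]
tcp_rot: [0.001, 1.0, -0.01, 0.002]
wrist_force: [0.6, -0.3, -1.0]
width: 0.997
grasp_force: 0.0
```

```bash
python3 - <<'E'
from m import *
s=status.observe(); print(s["tcp_pos"],s["wrist_force"].round(2)); print(delta([.5897,-.1046,.20]))
p,d=vision.grab_frame("scene"); measure("scene",p,d); cv2.imwrite("pics/s3.png",cv2.resize(p[100:240,90:290],None,fx=3,fy=3))
E
```

```text
[ 0.45423027 -0.32102347  0.18725566] [ 0.64 -0.34 -1.01]
(array([ 0.6567, -1.0948, -0.0637]), None)
scene BLUE
[143.8 178.8] [133 165  21  30 488] z max 0.0747 rim centre [ 0.4491 -0.3193  0.0699] size [0.065 0.06  0.014]
[380.9 257.6] [357 254  50   8 188] z max 0.012 rim centre [0.7223 0.3169 0.0074] size [0.023 0.117 0.011]
YELLOW
[208.5 202.4] 57 [ 0.6357 -0.1048  0.0934] max [ 0.6427 -0.1003  0.106 ] min [ 0.5966 -0.1173  0.0737]
[251.  205.2] 40 [6.391e-01 1.000e-04 9.120e-02] max [0.6449 0.0029 0.1057] min [ 0.6217 -0.0053  0.073 ]
[293.4 206.8] 42 [0.6413 0.104  0.0916] max [0.6483 0.1138 0.1048] min [0.5738 0.0999 0.055 ]
[482.5 261.9] 154 [0.7219 0.5633 0.0011] max [0.7505 0.5908 0.0049] min [ 0.6929  0.5331 -0.0024]
```

View pics/s3.png

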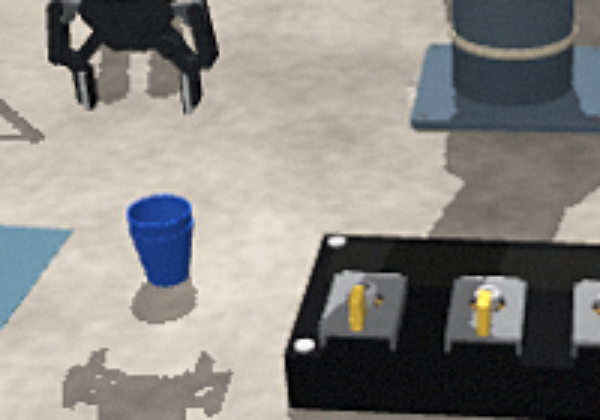

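The crop shows the cup nested upright in the bench cup at crop (160,240), with the rim 14.7 mm above the lower one's. Next I'm tapping the right bolt with shut fingers.

Emit:
carry_out(series=[{"translation": [0.16,-0.27,-0.06],"dr": [0,0,0],"fingers": 0},{"translation": [0.33,-0.55,-0.06],"dr": [0,0,0],"fingers": 0},{"translation": [0.5,-0.8,-0.06],"dr": [0,0,0],"fingers": 0},{"translation": [0.65,-1,-0.06],"dr": [0,0,0],"fingers": 0},{"translation": [0.65,-1,-0.06],"dr": [0,0,0],"fingers": 0}])

```text
time_s: 9.1
tcp_pos: [0.5884, -0.1171, 0.1945]
tcp_rot: [-0.001, 1.0, -0.006, -0.001]
wrist_force: [-1.1, -0.7, 0.2]
width: 0.004
grasp_force: 0.0
```

Emit:
carry_out(series=[{"translation": [0,-0.05,0],"dr": [0,0,0],"fingers": 0},{"translation": [0,-0.1,0],"dr": [0,0,0],"fingers": 0},{"translation": [0,-0.1,0],"dr": [0,0,0],"fingers": 0}])

```text
time_s: 9.48
tcp_pos: [0.5866, -0.1022, 0.1963]
tcp_rot: [-0.0, 1.0, -0.009, -0.0]
wrist_force: [-0.3, 0.2, 0.4]
width: -0.0
grasp_force: 0.0
```

```bash
python3 - <<'E'
from h import *
s=status.observe(); print(s["tcp_pos"],s["qd"].round(2),s["width"]); print(delta([.5892,-.1046,.115],R.from_matrix([[1,0,0],[0,-1,0],[0,0,-1]])))
E
```

```text
[ 0.58662116 -0.10218723  0.1962808 ] [ 0.01  0.    0.01 -0.01  0.01  0.    0.01] -0.00020843312716060686
(array([0.0132, 0.012 , 0.4064]), array([-0.0001,  0.0001, -0.006 ]))
```

Emit:
carry_out(series=[{"translation": [0.013,0.012,0.2],"dr": [0,0,0],"fingers": 0},{"translation": [0.013,0.012,0.35],"dr": [0,0,0],"fingers": 0},{"translation": [0.013,0.012,0.44],"dr": [0,0,0],"fingers": 0},{"translation": [0.013,0.012,0.44],"dr": [0,0,0],"fingers": 0}])

```text
time_s: 9.98
tcp_pos: [0.5885, -0.1057, 0.1072]
tcp_rot: [0.0, 1.0, -0.01, -0.001]
wrist_force: [0.4, -0.2, 0.1]
width: -0.003
grasp_force: 0.0
```

Emit:
carry_out(series=[{"translation": [0,0,0.02],"dr": [0,0,0],"fingers": 0},{"translation": [0,0,0.04],"dr": [0,0,0],"fingers": 0},{"translation": [0,0,0.04],"dr": [0,0,0],"fingers": 0}])

```text
time_s: 10.35
tcp_pos: [0.59, -0.1053, 0.101]
tcp_rot: [0.0, 1.0, -0.01, 0.001]
wrist_force: [-0.2, -1.2, 2.4]
width: 0.002
grasp_force: 1.2
```

Contact is at 0.101 as predicted, so I'm pushing on in small steps.

Emit:
carry_out(series=[{"translation": [0,0,0.01],"dr": [0,0,0],"fingers": 0},{"translation": [0,0,0.01],"dr": [0,0,0],"fingers": 0}])

```text
time_s: 10.6
tcp_pos: [0.5901, -0.1053, 0.1007]
tcp_rot: [0.0, 1.0, -0.01, 0.001]
wrist_force: [-6.6, 0.8, 22.2]
width: 0.001
grasp_force: 11.2
```

Emit:
carry_out(series=[{"translation": [0,0,0.01],"dr": [0,0,0],"fingers": 0},{"translation": [0,0,0.01],"dr": [0,0,0],"fingers": 0}])

```text
time_s: 10.85
tcp_pos: [0.5902, -0.1053, 0.1005]
tcp_rot: [0.0, 1.0, -0.01, 0.002]
wrist_force: [-11.7, 2.8, 41.4]
width: 0.001
grasp_force: 20.8
```

The right bolt is tight (41 N, only 0.5 mm of give). Next is the middle one.

Emit:
carry_out(series=[{"translation": [0,0,-0.2],"dr": [0,0,0],"fingers": 0},{"translation": [0,-0.25,-0.2],"dr": [0,0,0],"fingers": 0},{"translation": [0,-0.525,-0.2],"dr": [0,0,0],"fingers": 0},{"translation": [0,-0.525,-0.2],"dr": [0,0,0],"fingers": 0},{"translation": [0,-0.525,-0.1],"dr": [0,0,0],"fingers": 0}])

```text
time_s: 11.48
tcp_pos: [0.5927, 0.0004, 0.1175]
tcp_rot: [0.0, 1.0, -0.009, 0.002]
wrist_force: [-0.7, -0.6, -0.2]
width: -0.001
grasp_force: 0.0
```

```bash
python3 - <<'E'
from h import *
s=status.observe(); print(s["tcp_pos"],s["qd"].round(2),s["wrist_force"].round(1)); print(delta([.591,.0002,.1025]))
E
```

```text
[5.92727474e-01 3.85751800e-04 1.17534891e-01] [ 0.01  0.23  0.01  0.17  0.02 -0.37 -0.02] [-0.7 -0.6 -0.2]
(array([-0.0089,  0.0011,  0.0751]), None)
```

Emit:
carry_out(series=[{"translation": [-0.005,0,0.03],"dr": [0,0,0],"fingers": 0},{"translation": [-0.005,0,0.05],"dr": [0,0,0],"fingers": 0},{"translation": [-0.005,0,0.06],"dr": [0,0,0],"fingers": 0},{"translation": [-0.005,0,0.06],"dr": [0,0,0],"fingers": 0}])

```text
time_s: 11.98
tcp_pos: [0.5907, -0.0002, 0.1045]
tcp_rot: [-0.0, 1.0, -0.01, 0.0]
wrist_force: [0.6, -0.0, -0.2]
width: -0.001
grasp_force: 0.0
```

Emit:
carry_out(series=[{"translation": [0,0,0.005],"dr": [0,0,0],"fingers": 0},{"translation": [0,0,0.01],"dr": [0,0,0],"fingers": 0},{"translation": [0,0,0.01],"dr": [0,0,0],"fingers": 0}])

```text
time_s: 12.35
tcp_pos: [0.5906, -0.0001, 0.1023]
tcp_rot: [-0.0, 1.0, -0.01, -0.0]
wrist_force: [0.9, 0.2, -1.3]
width: 0.006
grasp_force: 0.0
```

Emit:
carry_out(series=[{"translation": [0,0,0.005],"dr": [0,0,0],"fingers": 0},{"translation": [0,0,0.01],"dr": [0,0,0],"fingers": 0},{"translation": [0,0,0.01],"dr": [0,0,0],"fingers": 0}])

```text
time_s: 12.72
tcp_pos: [0.5907, -0.0001, 0.1009]
tcp_rot: [-0.0, 1.0, -0.01, 0.0]
wrist_force: [-2.9, 0.7, 7.8]
width: -0.002
grasp_force: 3.6
```

Emit:
carry_out(series=[{"translation": [0,0,0.01],"dr": [0,0,0],"fingers": 0},{"translation": [0,0,0.01],"dr": [0,0,0],"fingers": 0},{"translation": [0,0,0.01],"dr": [0,0,0],"fingers": 0}])

```text
time_s: 13.1
tcp_pos: [0.5907, -0.0, 0.1007]
tcp_rot: [-0.0, 1.0, -0.01, 0.001]
wrist_force: [-7.2, 0.6, 26.6]
width: 0.002
grasp_force: 13.5
```

The middle bolt is tight too (26.6 N with no give), so the left one should be loose. I still need to tap it.

Emit:
carry_out(series=[{"translation": [0,0,-0.2],"dr": [0,0,0],"fingers": 0},{"translation": [0,-0.25,-0.2],"dr": [0,0,0],"fingers": 0},{"translation": [0,-0.525,-0.2],"dr": [0,0,0],"fingers": 0},{"translation": [0,-0.525,-0.2],"dr": [0,0,0],"fingers": 0},{"translation": [0,-0.525,-0.1],"dr": [0,0,0],"fingers": 0}])

```text
time_s: 13.72
tcp_pos: [0.5935, 0.1055, 0.1192]
tcp_rot: [-0.0, 1.0, -0.009, 0.001]
wrist_force: [-0.6, -1.9, -0.5]
width: 0.002
grasp_force: 0.0
```

Emit:
carry_out(series=[{"translation": [0,0,0.03],"dr": [0,0,0],"fingers": 0},{"translation": [0,0,0.05],"dr": [0,0,0],"fingers": 0},{"translation": [0,0,0.06],"dr": [0,0,0],"fingers": 0},{"translation": [0,0,0.06],"dr": [0,0,0],"fingers": 0}])

```text
time_s: 14.22
tcp_pos: [0.5928, 0.1047, 0.1065]
tcp_rot: [-0.0, 1.0, -0.01, 0.0]
wrist_force: [0.5, -0.4, 0.4]
width: 0.001
grasp_force: 0.0
```

```bash
python3 - <<'E'
from h import *
s=status.observe(); print(s["tcp_pos"],s["qd"].round(2),s["wrist_force"].round(1)); print(delta([.5931,.1047,.095]))
E
```

```text
[0.59276609 0.1047199  0.10654994] [-0. -0. -0. -0. -0.  0. -0.] [ 0.5 -0.4  0.4]
(array([0.0017, 0.0001, 0.0578]), None)
```

Emit:
carry_out(series=[{"translation": [0,0,0.015],"dr": [0,0,0],"fingers": 0},{"translation": [0,0,0.03],"dr": [0,0,0],"fingers": 0},{"translation": [0,0,0.035],"dr": [0,0,0],"fingers": 0},{"translation": [0,0,0.035],"dr": [0,0,0],"fingers": 0}])

```text
time_s: 14.72
tcp_pos: [0.5926, 0.1049, 0.0993]
tcp_rot: [-0.0, 1.0, -0.01, 0.0]
wrist_force: [1.3, 0.1, 0.0]
width: -0.003
grasp_force: 0.1
```

Emit:
carry_out(series=[{"translation": [0,0,0.01],"dr": [0,0,0],"fingers": 0},{"translation": [0,0,0.015],"dr": [0,0,0],"fingers": 0},{"translation": [0,0,0.015],"dr": [0,0,0],"fingers": 0}])

```text
time_s: 15.1
tcp_pos: [0.5926, 0.1049, 0.0962]
tcp_rot: [0.0, 1.0, -0.009, -0.0]
wrist_force: [-0.3, -0.7, 0.3]
width: 0.003
grasp_force: 0.2
```

Emit:
carry_out(series=[{"translation": [0,0,0.01],"dr": [0,0,0],"fingers": 0},{"translation": [0,0,0.01],"dr": [0,0,0],"fingers": 0}])

```text
time_s: 15.35
tcp_pos: [0.5926, 0.1049, 0.0951]
tcp_rot: [-0.0, 1.0, -0.01, 0.0]
wrist_force: [-2.6, -0.8, 11.1]
width: 0.003
grasp_force: 5.6
```

The left bolt is loose: it sank 6 mm to its stop. I'm raising, then moving over its fin.

Emit:
carry_out(series=[{"translation": [0,0,-0.15],"dr": [0,0,0],"fingers": 0},{"translation": [0,0,-0.3],"dr": [0,0,0],"fingers": 0.3},{"translation": [0.1,0,-0.3],"dr": [0,0,0],"fingers": 0.5},{"translation": [0.2,0,-0.3],"dr": [0,0,0],"fingers": 0.5},{"translation": [0.2,0,-0.3],"dr": [0,0,0],"fingers": 0.5}])

```text
time_s: 15.98
tcp_pos: [0.6333, 0.1039, 0.1538]
tcp_rot: [0.0, 1.0, -0.01, 0.0]
wrist_force: [0.7, -0.2, 0.4]
width: 0.505
grasp_force: 0.0
```

```bash
python3 - <<'E'
from m import *
s=status.observe(); print(s["tcp_pos"],s["qd"].round(2),s["width"],s["joints"].round(3)); print(delta([.6335,.1043,.096]))
p,d=vision.grab_frame("scene"); measure("scene",p,d); cv2.imwrite("pics/s4.png",cv2.resize(p[110:250,200:400],None,fx=3,fy=3))
E
```

```text
[0.6332994  0.10392186 0.15383423] [-0.01 -0.01 -0.01  0.05 -0.   -0.   -0.  ] 0.5051947467896519 [-0.214  0.613 -0.036  1.646  0.027  0.883 -1.851]
(array([ 0.0009, -0.0019,  0.2892]), None)
scene BLUE
[143.8 178.8] [133 165  21  30 491] z max 0.0745 rim centre [ 0.4477 -0.3196  0.07  ] size [0.069 0.058 0.015]
[380.9 257.6] [357 254  50   8 188] z max 0.0122 rim centre [0.7238 0.3163 0.0078] size [0.021 0.115 0.014]
YELLOW
[208.5 203.4] 48 [ 0.6365 -0.1049  0.091 ] max [ 0.6453 -0.0997  0.1046] min [ 0.5869 -0.1188  0.0712]
[251.  205.8] 34 [6.407e-01 4.000e-04 9.050e-02] max [0.6477 0.0029 0.1043] min [ 0.6276 -0.0045  0.0753]
[293.5 205.5] 52 [0.6399 0.104  0.0943] max [0.6469 0.109  0.1066] min [0.6238 0.0998 0.0735]
[482.2 262. ] 148 [0.7221 0.5625 0.0011] max [0.7496 0.5909 0.0043] min [ 0.6946  0.5334 -0.0024]
```

View pics/s4.png

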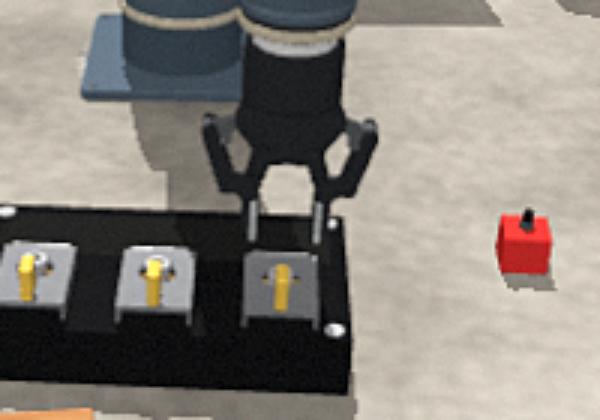

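The crop shows the fingers at crop columns 252 and 318, straddling the left fin at 283. The bolts are clear and the caps are shut.

Emit:
carry_out(series=[{"translation": [0.001,-0.002,0.15],"dr": [0,0,0],"fingers": 0.5},{"translation": [0.001,-0.002,0.27],"dr": [0,0,0],"fingers": 0.5},{"translation": [0.001,-0.002,0.285],"dr": [0,0,0],"fingers": 0.5},{"translation": [0.001,-0.002,0.285],"dr": [0,0,0],"fingers": 0},{"translation": [0.001,-0.002,0.285],"dr": [0,0,0],"fingers": 0}])

```text
time_s: 16.65
tcp_pos: [0.6333, 0.1047, 0.0985]
tcp_rot: [-0.0, 1.0, -0.01, 0.001]
wrist_force: [-2.5, 0.0, 5.5]
width: 0.105
grasp_force: 60.2
```

Emit:
carry_out(series=[{"translation": [0,0,0],"dr": [0,0,0],"fingers": 0},{"translation": [0,0,0],"dr": [0,0,0],"fingers": 0},{"translation": [0,0,0],"dr": [0,0,0],"fingers": 0}])

```text
time_s: 17.02
tcp_pos: [0.6332, 0.1047, 0.0985]
tcp_rot: [-0.0, 1.0, -0.01, 0.001]
wrist_force: [-2.3, 0.1, 7.4]
width: 0.105
grasp_force: 60.3
```

```bash
cat > arc.py <<'E'
from h import *
import sys
# rows for rotating by th about hinge, in present tool axes; hinge world xz
a0=np.array([float(x) for x in sys.argv[1:]])
s=status.observe(); T=rot(s["tcp_rot"]); p=np.array(s["tcp_pos"]); yaw=-.019
ax=R.from_euler("z",yaw).apply([0,-1,0]); hg=np.array([.6335,.1043,.0705])-.075*R.from_euler("z",yaw).apply([1,0,0])
print("pos",p,"hinge",hg,"r",np.linalg.norm((p-hg)[[0,2]]),"ang deg",np.degrees(np.arctan2(p[2]-hg[2],p[0]-hg[0])),"tilt",np.degrees(np.arccos(-T.as_matrix()[2,2])),s["joints"].round(2),s["wrist_force"].round(1),s["width"].round(3))
for t in a0:
    Q=R.from_rotvec(ax*np.radians(t)); q=hg+Q.apply(p-hg)
    print(t,(T.inv().apply(q-p)/.2).round(4),((T.inv()*Q*T).as_rotvec()/np.pi).round(4))
E
python3 arc.py 5 10 15 20
```

```text
Traceback (most recent call last):
  File "arc.py", line 7, in <module>
    print("pos",p,"hinge",hg,"r",np.linalg.norm((p-hg)[[0,2]]),"ang deg",np.degrees(np.arctan2(p[2]-hg[2],p[0]-hg[0])),"tilt",np.degrees(np.arccos(-T.as_matrix()[2,2])),s["joints"].round(2),s["wrist_force"].round(1),s["width"].round(3))
                                                                                                                                                                                                                        ^^^^^^^^^^^^^^^^
AttributeError: 'float' object has no attribute 'round'
```

```bash
sed -i 's/s\["width"\].round(3)/s["width"]/' arc.py; python3 arc.py 4 8 12 16
```

```text
pos [0.6332196  0.1047105  0.09848037] hinge [0.55851354 0.10572491 0.0705    ] r 0.07977403654573337 ang deg 20.53290642656629 tilt 0.08713328931327399 [-0.21  0.68 -0.04  1.7   0.03  0.77 -1.86] [-2.3  0.1  7.4] 0.10472850599898048
4.0 [-0.0106 -0.     -0.0257] [ 0.      0.0222 -0.    ]
8.0 [-0.023  -0.     -0.0507] [ 0.      0.0444 -0.    ]
12.0 [-0.0371 -0.     -0.0747] [ 0.      0.0667 -0.    ]
16.0 [-0.0529 -0.     -0.0976] [ 0.      0.0889 -0.    ]
```

Emit:
carry_out(series=[{"translation": [-0.0106,0,-0.0257],"dr": [0,0.022,0],"fingers": 0},{"translation": [-0.023,0,-0.0507],"dr": [0,0.044,0],"fingers": 0},{"translation": [-0.037,0,-0.0747],"dr": [0,0.067,0],"fingers": 0},{"translation": [-0.053,0,-0.0976],"dr": [0,0.089,0],"fingers": 0},{"translation": [-0.053,0,-0.0976],"dr": [0,0.089,0],"fingers": 0}])

```text
time_s: 17.65
tcp_pos: [0.6226, 0.1049, 0.1184]
tcp_rot: [0.001, 0.99, -0.009, 0.141]
wrist_force: [1.3, -0.4, 3.4]
width: 0.1
grasp_force: 60.0
```

```bash
python3 arc.py 4 8 12 16
```

```text
pos [0.62259079 0.10487012 0.11840221] hinge [0.55851354 0.10572491 0.0705    ] r 0.0800032219629385 ang deg 36.78067463534027 tilt 16.221399977734986 [-0.34  0.55  0.08  1.97  0.12  0.35 -1.98] [ 1.3 -0.4  3.4] 0.0998372380416554
4.0 [-0.0107 -0.     -0.0258] [-0.      0.0222 -0.    ]
8.0 [-0.0232 -0.     -0.0508] [-0.      0.0444 -0.    ]
12.0 [-0.0374 -0.     -0.0748] [-0.      0.0667 -0.    ]
16.0 [-0.0532 -0.0001 -0.0978] [-0.      0.0889 -0.    ]
```

```bash
python3 - <<'E'
import numpy as np
from scipy.optimize import least_squares
D=[(.577,1.438,0,.675,.2475),(.613,1.646,0,.6418,.1538),(.68,1.70,0,.6418,.0985),(.55,1.97,.283,.6314,.1184)]
def fk(x,j2,j4,t): a,b,h,L=x; return np.array([a*np.sin(j2)+b*np.sin(j2+j4)+L*np.sin(t), h+a*np.cos(j2)+b*np.cos(j2+j4)-L*np.cos(t)])
f=least_squares(lambda x:np.concatenate([fk(x,*d[:3])-d[3:] for d in D]),[.42,.4,.34,.3]); print(f.x,f.fun.round(4))
c=0.5585; 
for op in (16,30,45,52,55):
  for t in (0,8,16,20):
    an=np.radians(20.5+op); r=np.hypot(c+.08*np.cos(an),.105); z=.0705+.08*np.sin(an)
    g=least_squares(lambda q:fk(f.x,q[0],q[1],np.radians(t))-[r,z],[.5,1.9]); print(op,t,g.x.round(2),"j6",round(np.pi-np.radians(t)-g.x.sum(),2),g.cost<1e-8)
E
```

```text
[0.59022787 0.39144285 0.26041484 0.33953973] [ 0.0004 -0.0002  0.0001  0.0012 -0.0005 -0.002  -0.0001  0.0009]
16 0 [0.64 1.71] j6 0.79 True
16 8 [0.59 1.84] j6 0.57 True
16 16 [0.55 1.97] j6 0.34 True
16 20 [0.54 2.03] j6 0.22 True
30 0 [0.61 1.73] j6 0.8 True
30 8 [0.56 1.86] j6 0.58 True
30 16 [0.52 1.99] j6 0.36 True
30 20 [0.5  2.05] j6 0.24 True
45 0 [0.57 1.77] j6 0.8 True
45 8 [0.52 1.89] j6 0.59 True
45 16 [0.48 2.02] j6 0.36 True
45 20 [0.47 2.08] j6 0.24 True
52 0 [0.56 1.79] j6 0.79 True
52 8 [0.51 1.91] j6 0.58 True
52 16 [0.47 2.04] j6 0.36 True
52 20 [0.45 2.1 ] j6 0.24 True
55 0 [0.55 1.8 ] j6 0.79 True
55 8 [0.5  1.92] j6 0.58 True
55 16 [0.46 2.05] j6 0.36 True
55 20 [0.45 2.11] j6 0.24 True
```

Joint 6 nears its limit at this tilt, so I'll hold the tilt at 16° and follow the arc by translation only, letting the fin pivot between the pads.

```bash
python3 arc.py 4 8 12 16 20 25 30 35 40
```

```text
pos [0.62259079 0.10487012 0.11840221] hinge [0.55851354 0.10572491 0.0705    ] r 0.0800032219629385 ang deg 36.78067463534027 tilt 16.221399977734986 [-0.34  0.55  0.08  1.97  0.12  0.35 -1.98] [ 1.3 -0.4  3.4] 0.0998372380416554
4.0 [-0.0107 -0.     -0.0258] [-0.      0.0222 -0.    ]
8.0 [-0.0232 -0.     -0.0508] [-0.      0.0444 -0.    ]
12.0 [-0.0374 -0.     -0.0748] [-0.      0.0667 -0.    ]
16.0 [-0.0532 -0.0001 -0.0978] [-0.      0.0889 -0.    ]
20.0 [-7.060e-02 -1.000e-04 -1.196e-01] [-0.000e+00  1.111e-01 -1.000e-04]
25.0 [-9.450e-02 -1.000e-04 -1.451e-01] [-0.000e+00  1.389e-01 -1.000e-04]
30.0 [-1.204e-01 -1.000e-04 -1.685e-01] [-0.000e+00  1.667e-01 -1.000e-04]
35.0 [-1.483e-01 -1.000e-04 -1.894e-01] [-0.000e+00  1.944e-01 -1.000e-04]
40.0 [-1.779e-01 -1.000e-04 -2.079e-01] [-0.000e+00  2.222e-01 -1.000e-04]
```

Emit:
carry_out(series=[{"translation": [-0.011,0,-0.026],"dr": [0,0,0],"fingers": 0},{"translation": [-0.023,0,-0.051],"dr": [0,0,0],"fingers": 0},{"translation": [-0.037,0,-0.075],"dr": [0,0,0],"fingers": 0},{"translation": [-0.053,0,-0.098],"dr": [0,0,0],"fingers": 0},{"translation": [-0.071,0,-0.12],"dr": [0,0,0],"fingers": 0}])

```text
time_s: 18.27
tcp_pos: [0.6022, 0.1053, 0.1361]
tcp_rot: [0.001, 0.99, -0.009, 0.139]
wrist_force: [4.7, 0.2, -5.1]
width: 0.101
grasp_force: 58.3
```

```bash
python3 arc.py 4 8 12 16 20
```

```text
pos [0.60218716 0.10525181 0.13609613] hinge [0.55851354 0.10572491 0.0705    ] r 0.07880506447174947 ang deg 56.34449251536478 tilt 16.033473278210604 [-0.35  0.51  0.08  2.    0.12  0.37 -1.99] [ 4.7  0.2 -5.1] 0.10124005399800039
4.0 [-0.0185 -0.     -0.0203] [ 0.      0.0222 -0.    ]
8.0 [-0.0384 -0.     -0.0393] [ 0.      0.0444 -0.    ]
12.0 [-0.0596 -0.     -0.0569] [ 0.      0.0667 -0.    ]
16.0 [-0.0819 -0.     -0.0729] [ 0.      0.0889 -0.    ]
20.0 [-0.1053 -0.     -0.0874] [ 0.      0.1111 -0.    ]
```

Forces stay small. I'm continuing about 20° more.

Emit:
carry_out(series=[{"translation": [-0.018,0,-0.02],"dr": [0,0,0],"fingers": 0},{"translation": [-0.038,0,-0.039],"dr": [0,0,0],"fingers": 0},{"translation": [-0.06,0,-0.057],"dr": [0,0,0],"fingers": 0},{"translation": [-0.082,0,-0.073],"dr": [0,0,0],"fingers": 0},{"translation": [-0.105,0,-0.087],"dr": [0,0,0],"fingers": 0}])

```text
time_s: 18.9
tcp_pos: [0.5766, 0.1057, 0.147]
tcp_rot: [0.001, 0.99, -0.009, 0.139]
wrist_force: [5.2, 1.2, -7.3]
width: 0.102
grasp_force: 58.3
```

Emit:
carry_out(series=[{"translation": [0,0,0],"dr": [0,0,0],"fingers": 0},{"translation": [0,0,0],"dr": [0,0,0],"fingers": 0}])

```text
time_s: 19.15
tcp_pos: [0.5766, 0.1057, 0.1468]
tcp_rot: [0.001, 0.99, -0.009, 0.139]
wrist_force: [1.1, 1.4, -2.5]
width: 0.099
grasp_force: 58.6
```

```bash
python3 arc.py 5; python3 - <<'E'
from m import *
p,d=vision.grab_frame("scene"); P,hsv=measure("scene",p,d)
cv2.imwrite("pics/s5.png",cv2.resize(p[120:240,220:350],None,fx=5,fy=5))
# plane of the lifted cap: grey points near left cap
m=(hsv[...,1]<70)&(hsv[...,2]>70)&(abs(P[...,1]-.105)<.028)&(P[...,0]>.54)&(P[...,0]<.66)&(P[...,2]>.075)&(P[...,2]<.15)
q=P[m]; k=np.median(q,0); print(m.sum(),k)
for _ in range(3):
    c=q.mean(0); n=np.linalg.svd(q-c)[2][2]; n*=np.sign(n[2]); e=(q-c)@n; q=q[abs(e)<.004]
print("plane",len(q),n.round(3),"tilt",np.degrees(np.arccos(n[2])).round(1))
E
```

```text
pos [0.57658319 0.10569588 0.14683703] hinge [0.55851354 0.10572491 0.0705    ] r 0.07844650682816506 ang deg 76.68269381904582 tilt 15.980225669052098 [-0.38  0.46  0.09  2.05  0.13  0.37 -2.01] [ 1.1  1.4 -2.5] 0.09925835573085859
5.0 [-0.0305 -0.     -0.0154] [-0.      0.0278  0.    ]
scene BLUE
[143.8 178.8] [133 165  21  30 489] z max 0.0749 rim centre [ 0.4495 -0.3191  0.0706] size [0.065 0.059 0.015]
[380.9 257.6] [357 254  50   8 188] z max 0.0117 rim centre [0.7228 0.3172 0.008 ] size [0.021 0.116 0.013]
YELLOW
[294.5 176.6] 41 [0.5954 0.1049 0.1499] max [0.6055 0.1086 0.1588] min [0.586  0.101  0.1403]
[208.5 203.4] 48 [ 0.6359 -0.105   0.0907] max [ 0.6439 -0.0998  0.105 ] min [ 0.5874 -0.1188  0.0715]
[251.  205.2] 37 [6.384e-01 2.000e-04 9.050e-02] max [0.6449 0.0029 0.106 ] min [ 0.5848 -0.0105  0.0642]
[293.4 207.5] 40 [0.5973 0.1065 0.0596] max [0.6132 0.1242 0.0655] min [0.5764 0.0873 0.0519]
[482.4 261.9] 150 [0.7218 0.5632 0.001 ] max [0.7503 0.5913 0.0048] min [ 0.6956  0.5342 -0.0025]
252 [0.59283556 0.1045275  0.11739631]
plane 53 [-0.846  0.046  0.53 ] tilt 58.0
```

View pics/s5.png

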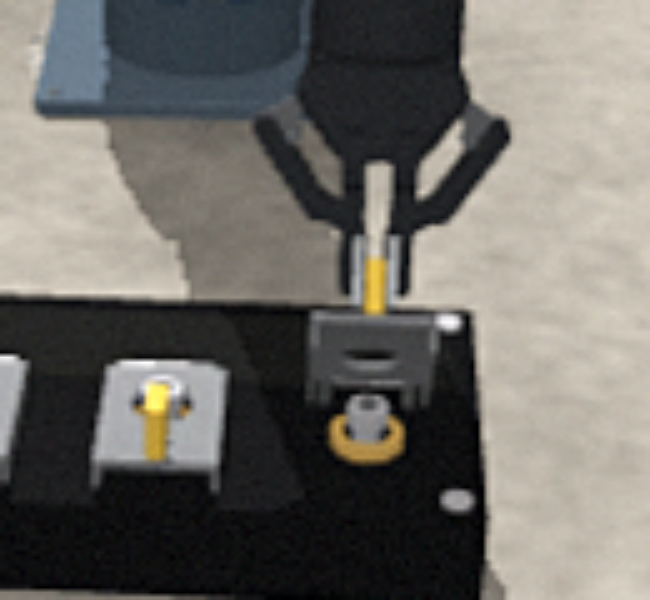

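The crop shows the left cap held up by its fin at crop (375,285), about 55° open, with its bolt sunk below. The other caps are shut and the cups are still nested. I'll settle briefly and hand in.

Emit:
carry_out(series=[{"translation": [0,0,0],"dr": [0,0,0],"fingers": 0},{"translation": [0,0,0],"dr": [0,0,0],"fingers": 0},{"translation": [0,0,0],"dr": [0,0,0],"fingers": 0},{"translation": [0,0,0],"dr": [0,0,0],"fingers": 0}])

```text
time_s: 19.7
tcp_pos: [0.5768, 0.1057, 0.1468]
tcp_rot: [0.001, 0.99, -0.009, 0.139]
wrist_force: [0.3, 1.7, -2.9]
width: 0.098
grasp_force: 58.7
```

```bash
python3 -c "
from bench import bot,status
s=status.observe(); print(s['tcp_pos'],s['grasp_force'],abs(s['qd']).max()); print(bot.close_job())"
```

```text
[0.57676903 0.10567401 0.14679823] 58.67953598499298 0.0021430173150160403
the job is handed in; nothing more can be done
None
```

The job is handed in at about 20 s: the foot cup is nested upright in the bench cup, the left bolt proved to be the loose one and sank 6 mm, and its cap is held still by the fin at about 55° with the other caps shut; no verdict came back.

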